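# Gauge the drilled bore in a plaster jacket and present the tip under the magnifier

### The arm

A 7-joint arm with a two-finger parallel gripper is mounted at the origin on the work surface. World frame = base frame: x ahead of the robot, y to its left, z up, the work surface at z = 0. Lengths are in m, angles in rad, forces in N, time in s.
With the tool pointing down it reaches from about 0.4 to 0.75 m from the base axis. Payload 19.5 kg.
Tool frame: the origin (TCP) lies midway between the tips of the shut fingers; the grasp point (between the pads) lies 19 mm behind it; z points along the fingers, y is the line along which they close (so a half turn about z gives the same grasp; the last joint's range is limited). The gripper opens to 85 mm and grips with 20 to 120 N. Pads are 22 mm wide; open, the fingers measure 114 mm over their backs; the gripper's body (76 mm by 85 mm) begins 54 mm behind the grasp point. The pads swing forward as they close: fully open they stand 13 mm farther back than shut.
Start: joints at [-1.377, 0.707, -0.028, 1.485, 0.022, 0.951, -0.075], TCP at [0.134, 0.559, 0.192] pointing down, gripper open.
Joint ranges: [-2.71, 2.71], [-0.32, 2.16], [-1.57, 1.52], [0, 2.45], [-1.46, 4.6], [0, 2.02], [-2.83, 2.83]. Speed limits (rad/s): [1.89, 1.89, 2.57, 2.57, 3.01, 3.01, 3.01].

### API

Orientations are given as a rotation vector (axis times angle).
In Python, from rig import ctrl gives the robot as it stands.
- The arm moves only by the tool play_rows, never from a script. Its argument "increments" is a list of rows, each an object of numbers: "dx", "dy", "dz": the shift along the tool's x, y, z in m; "rx", "ry", "rz": the turn, a rotation vector about the tool's x, y, z in degrees. In form: [{"dx": .., "dy": .., "dz": .., "rx": .., "ry": .., "rz": ..}, ...]. A call has 1 to 20 rows; each row is the pose to reach, as a shift and turn from the pose commanded when the call began, along the tool's axes at that moment; what a row does not reach only later rows make up. A row lasts 1/8 s, in which the tool goes at most 62.5 mm and 10.7 degrees, less where a joint would pass 70% of its speed; a pose out of reach is approached as far as the arm can. A call with a gripper value outside its range is refused whole. "jaw" is the opening, from 0 (shut) to 1 (fully open), set as the call begins (left out, the last holds). The fingers move at their own pace and stop on an object; "squeeze" is the grip in N (left out, the last holds). Time passes only in rows, so rows that repeat a pose let the fingers close. It gives the time, the measured TCP pose, the force, the opening and the grip force at its end, in the units of the state.
- ctrl.state(): the state, without advancing time (a new reading comes with each control period).
- ctrl.snapshot(name): name is "side" or "top" or "wrist"; returns a dict with "pixels" (480x640x3 uint8, red, green, blue), "K" (3x3 intrinsics, pixels), "position" and "attitude" of the camera in the world. Camera axes: x right, y down, z forward; pixel columns grow to the right and rows downward; lengths in m; the calibration is good to about 2 mm. A picture is of the moment at which its call begins. There is no depth.
- ctrl.finish_job(): hands the job in; it is judged then, once.
The state is a dict: "clock": time; "joints": joint angles; "joint_vel": joint speeds; "joint_torque": joint torques, N m; "position": TCP position; "ee_rot": TCP orientation; "wrist_force": force on the tool from outside, world axes, zero at the start; "wrist_torque": the same for the moment, N m; "finger_gap": opening from 0.0 (shut) to 1.0 (fully open); "finger_force": force on a finger pad.
Only numpy, scipy, OpenCV 4.12 (cv2) and the standard library are available. Lean on these libraries where they do the work, as an engineer would, in place of code of your own. Each camera call takes 0.05 s, during which the arm holds its last target. There are 200 camera calls.

### The job

Lift the blue-handled depth gauge from its cradle, slide its rod into the brass guide tube of the plaster jacket until the collar stops against the tube's mouth, and draw it fully out again. Then bring the orange tip in under the magnifier's lens, centred beneath it at the height of the red pointer, with the rod level and touching nothing, and finish while holding it there, still in the gripper. Leave the other things on the bench where they are.

Things in the scene. Friction and masses are not known exactly. Their poses are not given: they have to be found in the camera images.
- gauge: Depth gauge, 213 mm long, 0.1 to 0.16 kg, lying level in the cradle. Origin: centre of its blue square handle (16 x 16 mm section, 90 mm long, y -45 to +45 mm), the place to grip: pinch it across x from above; 48 mm free below its axis. +y runs along the rod to the tip at y = +138 mm. Behind the handle an 8 mm square tail runs to y = -75 mm.
- gauge_collar (a point): Centre of the front face (towards the tip) of the gauge's brass collar, at y = +58 mm on the gauge; axes as the gauge's. Collar 32 mm diameter, 8 mm thick.
- gauge_tip (a point): The very end of the gauge's orange tip, 80 mm ahead of the collar's face, 138 mm ahead of the handle's centre; axes as the gauge's. The rod between is steel, 8 mm diameter.
- cradle: Fixed wooden cradle 50 x 190 mm, 74 mm tall, foot 12 mm thick. Origin: on the table near under the handle's centre; the gauge lies along its y axis, axis 60 mm above the table. Two posts, 34 mm wide, 8 mm thick, at y = -62 and +80 mm, with 11 mm wide slots open at the top hold the tail and the rod: the gauge lifts straight up.
- jacket: Fixed white plaster jacket with fossil on a sandbag. Origin: on the table straight under the guide tube's mouth; the jacket and sandbag begin 65 mm behind the mouth (y = +65 mm) and reach y = +320 mm, x = -135 to +135 mm, 180 mm tall. A brass guide tube sticks out of its front face.
- tube_mouth (a point): Centre of the guide tube's mouth, 110 mm above the table. The tube is level; +y points straight into it (the direction of insertion). Bore 14 mm, 105 mm deep, flared to 25 mm at the mouth; the rim is 34 mm across, so the collar stops flat against it when its front face comes to this point. Rigid.
- magnifier: Fixed stand magnifier. Origin: on the table straight under the lens centre. Lens ring 90 mm outer diameter, underside 230 mm above the table. The post (14 mm thick, on a 100 mm disc foot) stands at x = +125 mm, so the lens is open from its -x side and from both y sides. A thin pointer with a red end comes from the post along -x and ends at x = +35 mm, 170 mm above the table.
- reading_point (a point): Where the tip is to be read: straight under the lens centre, 60 mm below the lens ring, 170 mm above the table, as high as the red pointer; axes as the magnifier's.
- brush: Bystander, loose: flat brush lying on the table, about 200 mm long, handle to its -x.
- specimen_box: Bystander, loose: black open specimen box 70 x 70 x 22 mm; origin at the centre of its underside.
- jar: Bystander, loose: amber jar with white cap, 60 mm diameter, 85 mm tall; origin at the centre of its underside.
- tape_roll: Bystander, loose: brown tape roll, 90 mm diameter, 25 mm tall, lying flat; origin at the centre of its underside.
- screwdriver: Bystander, loose: screwdriver lying on the table, about 150 mm long, handle to its -x.
- plaster_bowl: Bystander, loose: green mixing bowl, 100 mm diameter, 50 mm tall; origin at the centre of its underside.
- bone_block: Bystander, loose: tan bone fragment, 60 x 45 x 30 mm; origin at the centre of its underside.

How it is judged:
By the outcome, as a careful person would: the job done as asked, in the order asked, and still so for the second after the job is handed in, while the arm keeps its last pose, push and grip.
It also fails if it takes over 54 s, if anything falls off the work surface, if the arm or the gripper's body presses on something with over 40 N, if the wrist force passes 120 N, or if a joint passes its speed limit or range.

## Working session

There is one attempt and no reset: what is moved stays moved. The work goes in short steps, Python scripts to look and compute and a tool call to move; the robot and the scene stay as the last step left them, time stands still between calls to the robot, and variables do not carry over. Pictures are saved under pics/ and viewed, at most 10 in all, crops included, and the job is handed in when it is done.

Besides the shell and the picture viewer there is one more tool, called after "Emit:" as name([rows], argument=value, ...), one row to a line, values as JSON. play_rows: Moves the arm, as the interface text tells. Its arguments: {"type":"object","properties":{"increments":{"type":"array","items":{"type":"object","properties":{"dx":{"type":"number"},"dy":{"type":"number"},"dz":{"type":"number"},"rx":{"type":"number"},"ry":{"type":"number"},"rz":{"type":"number"}}}},"jaw":{"type":"number"},"squeeze":{"type":"number"}},"required":["increments"]}

```bash
mkdir -p pics; ls
cat > h.py <<'E'
import numpy as np, cv2
from scipy.spatial.transform import Rotation as R
from rig import ctrl
def att(c):
    a=np.asarray(c["attitude"],float)
    return a if a.shape==(3,3) else R.from_rotvec(a).as_matrix() if a.size==3 else R.from_quat(a).as_matrix()
def snap(n,save=None):
    c=ctrl.snapshot(n)
    if save: cv2.imwrite(f"pics/{save}.png",cv2.cvtColor(c["pixels"],cv2.COLOR_RGB2BGR))
    return c
def ray(c,uv):
    d=att(c)@np.linalg.inv(c["K"])@np.array([uv[0],uv[1],1.]); return np.array(c["position"]),d/np.linalg.norm(d)
def onz(c,uv,z):
    p,d=ray(c,uv); return p+d*(z-p[2])/d[2]
def proj(c,P):
    q=c["K"]@att(c).T@(np.asarray(P,float)-c["position"]); return q[:2]/q[2]
def cross(c1,u1,c2,u2):
    A=[];b=[]
    for c,u in((c1,u1),(c2,u2)):
        p,d=ray(c,u);M=np.eye(3)-np.outer(d,d);A.append(M);b.append(M@p)
    return np.linalg.lstsq(np.vstack(A),np.hstack(b),rcond=None)[0]
E
python3 - <<'E'
from h import *
for n in("side","top"):
    c=snap(n,n+"0");print(n,c["K"][0],c["K"][1],c["position"],c["attitude"])
    np.savez(n+"0.npz",**{k:np.asarray(v) for k,v in c.items()})
print(ctrl.state())
E
```

```text
pics
side [473.58335067   0.         314.42297475] [  0.         473.58335067 246.76845485] [ 0.36115077 -0.84738522  0.75218331] [-2.21452432  0.26362798 -0.12725253]
top [494.98252996   0.         316.22821825] [  0.         494.98252996 235.65805828] [ 0.46969154 -0.09876852  1.21007578] [-2.18232261  2.20197558 -0.07937909]
{'clock': 0.1, 'joints': array([-1.37669634,  0.706981  , -0.02761   ,  1.48492394,  0.02201007,
        0.95091137, -0.07549319]), 'joint_vel': array([ 0.00151848, -0.00056831, -0.00109628, -0.00131143, -0.00025503,
        0.00229627,  0.00011052]), 'joint_torque': array([ 4.60758631e-03, -8.84307718e+01,  1.23682022e+00, -2.36453104e+01,
        1.68642530e-02,  5.09338308e-03, -5.12077463e-05]), 'position': array([0.1342778 , 0.55883442, 0.19151529]), 'ee_rot': array([-3.69518593e-01, -3.11971571e+00,  1.44242759e-03]), 'wrist_force': array([ 0.36791246, -0.14459399,  0.31101264]), 'wrist_torque': array([ 0.01513117, -0.00192159,  0.02095729]), 'finger_force': 0.0, 'finger_gap': 0.996663283390038}
```

```bash
ls pics
```

```text
side0.png
top0.png
```

View pics/top0.png

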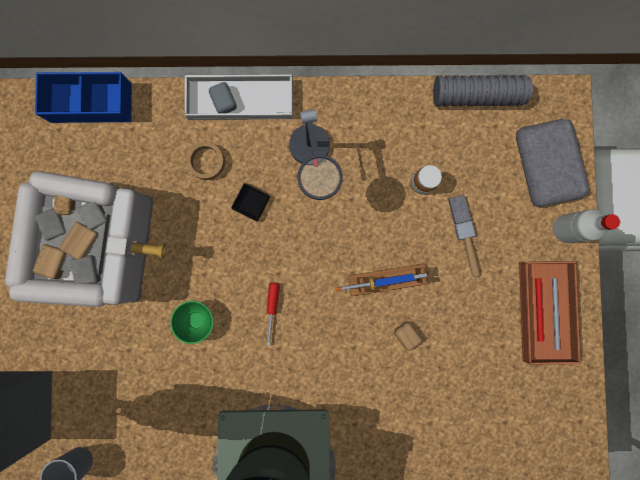

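View pics/side0.png

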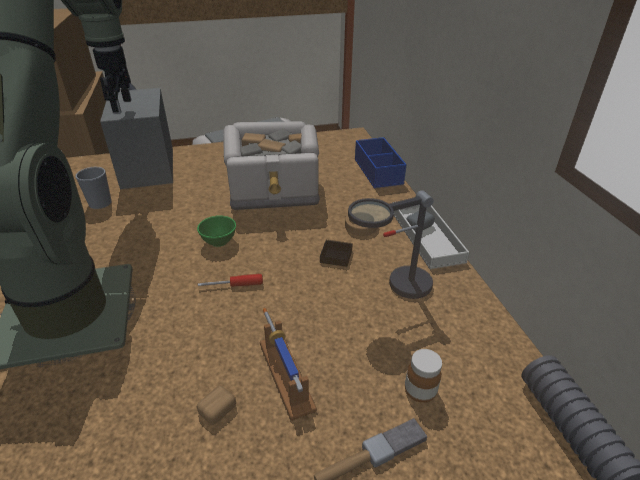

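The top view shows the gauge at about (395,280) with its tip to the left at (338,290), the tube mouth at (163,251), the lens at (320,178) and the red pointer end at (316,162). The side view shows the tube mouth at (274,188), the lens at (371,213) and the blue handle at (287,357). Next I measure each of these.

Run:
```python
from h import *
T=dict(np.load("top0.npz"));S=dict(np.load("side0.npz"))
def mask(c,lo,hi,box):
    h=cv2.cvtColor(c["pixels"],cv2.COLOR_RGB2HSV);m=cv2.inRange(h,lo,hi);o=np.zeros_like(m);x0,y0,x1,y1=box;o[y0:y1,x0:x1]=m[y0:y1,x0:x1];return o
def pts(m): 
    y,x=np.nonzero(m);return np.c_[x,y].astype(float)
def desc(n,p):
    mu=p.mean(0);u,s,v=np.linalg.svd(p-mu,full_matrices=False);t=(p-mu)@v[0];print(n,len(p),mu.round(1),"dir",v[0].round(3),"ends",(mu+v[0]*t.min()).round(1),(mu+v[0]*t.max()).round(1));return mu
bt=desc("blueT",pts(mask(T,(105,150,60),(130,255,255),(330,255,445,300))))
bs=desc("blueS",pts(mask(S,(105,150,60),(130,255,255),(255,320,315,400))))
# handle via minAreaRect
for n,c,b in(("T",T,(330,255,445,300)),("S",S,(255,320,315,400))):
    print(n,cv2.minAreaRect(pts(mask(c,(105,150,60),(130,255,255),b)).astype(np.float32)))
print("handle cross",cross(T,bt,S,bs),"onz",onz(T,bt,.066))
for n,c,b in(("redT",T,(300,150,335,175)),("redS",S,(378,222,402,242))):
    m=mask(c,(0,130,80),(6,255,255),b)|mask(c,(174,130,80),(180,255,255),b);desc(n,pts(m))
for n,c,b in(("orT",T,(333,280,348,298)),("orS",S,(258,306,275,322))):
    m=mask(c,(3,170,140),(16,255,255),b);p=pts(m); len(p) and desc(n,p)
for n,c,b in(("brT",T,(125,235,175,265)),("brS",S,(260,165,290,205))):
    m=mask(c,(15,110,60),(30,255,255),b);p=pts(m);desc(n,p);print(cv2.minAreaRect(p.astype(np.float32)))
# crops
a=cv2.resize(T["pixels"][235:265,120:180],None,fx=6,fy=6,interpolation=2)
b=cv2.resize(T["pixels"][135:205,285:375],None,fx=5,fy=5,interpolation=2)
c=cv2.resize(S["pixels"][150:210,255:295],None,fx=6,fy=6,interpolation=2)
d=cv2.resize(S["pixels"][190:250,340:440],None,fx=4,fy=4,interpolation=2)
im=np.zeros((600,800,3),np.uint8)
for q,(x,y) in((a,(0,0)),(b,(0,190)),(c,(500,0)),(d,(400,360))):
    q=q[:600-y,:800-x];im[y:y+q.shape[0],x:x+q.shape[1]]=q
cv2.imwrite("pics/crops.png",im[:,:,::-1])
```

```text
blueT 253 [394.1 279.6] dir [-0.988  0.153] ends [413.6 276.6] [375.1 282.6]
blueS 9 [287.1 357.2] dir [0.448 0.894] ends [279.8 342.6] [294.4 371.8]
T ((394.3403015136719, 279.5096435546875), (6.592222213745117, 38.98009490966797), 80.83765411376953)
S ((286.6636962890625, 357.4497985839844), (32.649654388427734, 4.134805679321289), 62.650123596191406)
handle cross [ 0.44190016 -0.28718329  0.06275379] onz [ 0.44070963 -0.28646284  0.066     ]
redT 17 [315.  162.3] dir [0.118 0.993] ends [314.6 159. ] [315.3 165.1]
redS 49 [389.1 233.1] dir [-0.972  0.234] ends [394.9 231.7] [383.1 234.5]
orT 14 [338.1 288.5] dir [-0.939  0.343] ends [340.3 287.7] [336.1 289.3]
orS 1 [264. 309.] dir [1. 0.] ends [264. 309.] [264. 309.]
brT 994 [157.  249.5] dir [1.    0.029] ends [130.9 248.8] [174.4 250. ]
((152.5, 249.5), (29.0, 43.0), 90.0)
brS 138 [273.6 183.4] dir [0.085 0.996] ends [272.7 172.9] [274.4 193.1]
((274.0, 183.0), (20.0, 10.0), 90.0)
```

View pics/crops.png

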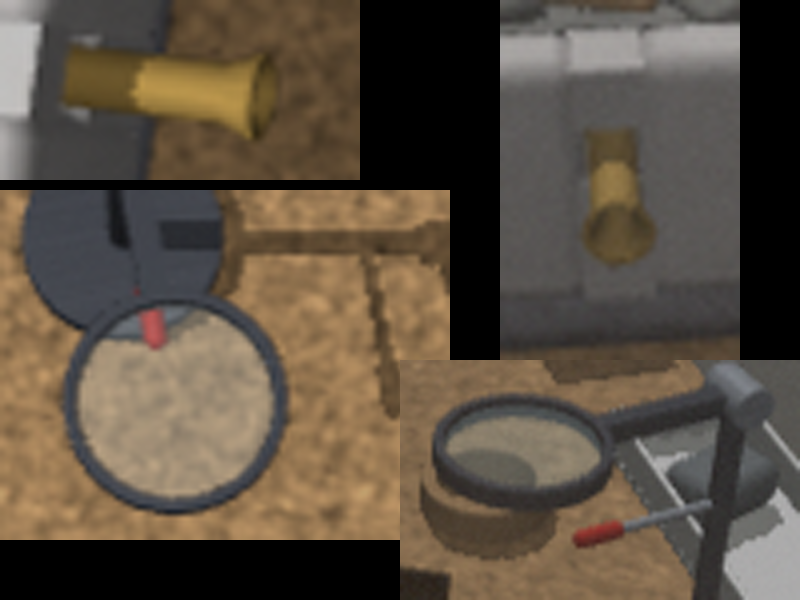

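The crops show the tube rim centre at about top (163.7,250.8) and side (275,188.8). The lens centre is at top (320.3,177.6) and side (370.8,212.5), and the red pointer end is at top (316,166) and side (383.5,234.5).

Run:
```python
from h import *
T=dict(np.load("top0.npz"));S=dict(np.load("side0.npz"))
p=lambda n,v:print(n,np.round(v,4))
h0,h1=onz(T,(413.6,276.6),.068),onz(T,(375.1,282.6),.068)
p("handle ends",np.r_[h0,h1,np.linalg.norm(h1-h0)]);d=h1-h0;print("yaw",np.degrees(np.arctan2(d[1],d[0])))
p("tipT z.06",onz(T,(336.1,289.3),.06))
p("mouth top",onz(T,(163.7,250.8),.11));p("mouth x",cross(T,(163.7,250.8),S,(275,188.8)))
a=onz(T,(131.7,247.6),.11);m=onz(T,(163.7,250.8),.11);print("tube yaw",np.degrees(np.arctan2(*(a-m)[1::-1])),np.linalg.norm(a-m))
p("lens top",onz(T,(320.3,177.6),.235));p("lens x",cross(T,(320.3,177.6),S,(370.8,212.5)))
p("red top",onz(T,(316,166),.17));p("red x",cross(T,(316,166),S,(383.5,234.5)))
st=ctrl.state();print(R.from_rotvec(st["ee_rot"]).as_matrix().round(3))
```

```text
handle ends [ 0.4473 -0.3312  0.068   0.4343 -0.2423  0.068   0.0899]
yaw 98.26516824761661
tipT z.06 [ 0.4195 -0.1527  0.06  ]
mouth top [0.5103 0.2311 0.11  ]
mouth x [0.5113 0.2306 0.111 ]
tube yaw 83.77432918946562 0.0712993068403948
lens top [ 0.6486 -0.1157  0.235 ]
lens x [ 0.6492 -0.1159  0.2371]
red top [ 0.6854 -0.1079  0.17  ]
red x [ 0.6853 -0.108   0.1719]
[[-0.972  0.234 -0.   ]
 [ 0.234  0.972 -0.001]
 [-0.    -0.001 -1.   ]]
```

```bash
cat >> h.py <<'E'
def plan(wps,p0=None,rot0=None):
    """wps: (x,y,z,tool-x yaw deg, rows); tool pointing down. prints increments mm / deg"""
    st=ctrl.state();p0=st["position"] if p0 is None else np.array(p0);R0=R.from_rotvec(st["ee_rot"]) if rot0 is None else rot0
    dn=lambda y:R.from_matrix(np.c_[[np.cos(y),np.sin(y),0],[np.sin(y),-np.cos(y),0],[0,0,-1]])
    x0=R0.as_matrix()[:,0];q=np.array([*p0,np.degrees(np.arctan2(x0[1],x0[0]))])
    for *w,n in wps:
        w=np.array(w,float)
        for i in range(1,n+1):
            a=q+(w-q)*i/n;d=R0.inv().apply(a[:3]-p0);r=(R0.inv()*dn(np.radians(a[3]))).as_rotvec(degrees=True)
            print((d*1000).round(1),r.round(2))
        q=w
E
python3 - <<'E'
from h import *
plan([(.134,.559,.31,166.5,3),(.24,.46,.32,152,3),(.36,.34,.32,138,3),(.46,.18,.30,125,3),(.48,.0,.28,112,3),(.46,-.15,.24,98.3,3),(.4408,-.2867,.16,98.3,2)])
E
```

```text
[  0.1  -0.  -39.5] [-0.05  0.   -0.  ]
[  0.2  -0.  -79. ] [-0.05  0.   -0.01]
[   0.3   -0.  -118.5] [-0.05  0.   -0.01]
[ -41.8  -23.8 -121.8] [-0.05  0.    4.82]
[ -83.8  -47.7 -125.1] [-0.05  0.01  9.66]
[-125.9  -71.5 -128.4] [-5.000e-02  1.000e-02  1.449e+01]
[-174.1 -101.1 -128.4] [-5.000e-02  1.000e-02  1.916e+01]
[-222.4 -130.6 -128.4] [-5.000e-02  1.000e-02  2.382e+01]
[-270.6 -160.2 -128.3] [-5.000e-02  2.000e-02  2.849e+01]
[-315.5 -204.2 -121.6] [-5.000e-02  2.000e-02  3.282e+01]
[-360.3 -248.3 -114.9] [-5.000e-02  2.000e-02  3.716e+01]
[-405.2 -292.4 -108.2] [-5.000e-02  2.000e-02  4.149e+01]
[-425.7 -349.1 -101.5] [-5.000e-02  2.000e-02  4.582e+01]
[-446.2 -405.9  -94.8] [-5.000e-02  3.000e-02  5.016e+01]
[-466.7 -462.7  -88. ] [-5.000e-02  3.000e-02  5.449e+01]
[-471.9 -512.8  -74.7] [-5.000e-02  3.000e-02  5.906e+01]
[-477.1 -563.   -61.3] [-5.000e-02  3.000e-02  6.362e+01]
[-482.3 -613.2  -47.9] [-4.000e-02  3.000e-02  6.819e+01]
[-488.9 -681.8   -7.8] [-4.000e-02  3.000e-02  6.819e+01]
[-495.6 -750.5   32.2] [-4.000e-02  3.000e-02  6.819e+01]
```

Emit:
play_rows([
  {"dz": -0.04},
  {"dz": -0.08},
  {"dz": -0.118},
  {"dx": -0.042, "dy": -0.024, "dz": -0.122, "rz": 5},
  {"dx": -0.084, "dy": -0.048, "dz": -0.125, "rz": 10},
  {"dx": -0.126, "dy": -0.072, "dz": -0.128, "rz": 14},
  {"dx": -0.174, "dy": -0.101, "dz": -0.128, "rz": 19},
  {"dx": -0.222, "dy": -0.131, "dz": -0.128, "rz": 24},
  {"dx": -0.271, "dy": -0.16, "dz": -0.128, "rz": 28},
  {"dx": -0.316, "dy": -0.204, "dz": -0.122, "rz": 33},
  {"dx": -0.36, "dy": -0.248, "dz": -0.115, "rz": 37},
  {"dx": -0.405, "dy": -0.292, "dz": -0.108, "rz": 41},
  {"dx": -0.426, "dy": -0.349, "dz": -0.101, "rz": 46},
  {"dx": -0.446, "dy": -0.406, "dz": -0.095, "rz": 50},
  {"dx": -0.467, "dy": -0.463, "dz": -0.088, "rz": 54},
  {"dx": -0.472, "dy": -0.513, "dz": -0.075, "rz": 59},
  {"dx": -0.477, "dy": -0.563, "dz": -0.061, "rz": 64},
  {"dx": -0.482, "dy": -0.613, "dz": -0.048, "rz": 68.2},
  {"dx": -0.488, "dy": -0.67, "dz": -0.04, "rz": 68.2},
  {"dx": -0.49, "dy": -0.69, "dz": -0.035, "rz": 68.2},
], jaw=1)

```text
validation failed for argument at $.in...
```

Run:
```python
from h import *
c=snap("wrist","w1");st=ctrl.state();print(st["clock"],st["position"].round(4),R.from_rotvec(st["ee_rot"]).as_matrix().round(3),c["position"])
plan([(.4408,-.2867,.16,98.3,1)])
for q in((.4408,-.2867,.068),(.4209,-.150,.06)):print(proj(c,q))
```

```text
0.15 [0.1343 0.5589 0.1915] [[-0.972  0.234 -0.   ]
 [ 0.234  0.972 -0.001]
 [-0.    -0.001 -1.   ]] [0.05913826 0.5769107  0.37339956]
[-495.6 -750.5   32.2] [-4.000e-02  3.000e-02  6.819e+01]
[-223.87011043  565.70620821]
[-139.56544465  533.88841058]
```

View pics/w1.png

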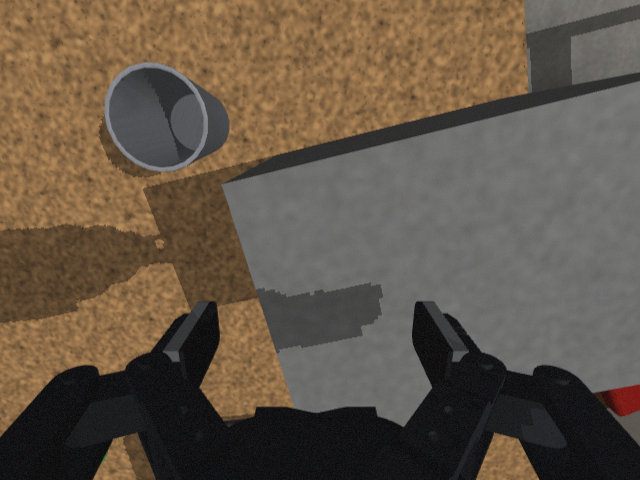

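The move was refused and the arm is still at the start. The wrist view shows a grey box beneath the fingers, with its left edge near column 225–295, so I'll go up first. I'll retry with all six keys in each row.

Emit:
play_rows([
  {"dx": 0, "dy": 0, "dz": -0.04, "rx": 0, "ry": 0, "rz": 0},
  {"dx": 0, "dy": 0, "dz": -0.08, "rx": 0, "ry": 0, "rz": 0},
  {"dx": 0, "dy": 0, "dz": -0.12, "rx": 0, "ry": 0, "rz": 0},
], jaw=1)

```text
clock: 0.52
position: [0.1343, 0.5588, 0.3131]
ee_rot: [-0.369, -3.12, 0.001]
wrist_force: [0.5, -0.6, 0.4]
finger_gap: 1.001
finger_force: 0.0
```

Emit:
play_rows([
  {"dx": -0.042, "dy": -0.024, "dz": -0.002, "rx": 0, "ry": 0, "rz": 5},
  {"dx": -0.084, "dy": -0.048, "dz": -0.005, "rx": 0, "ry": 0, "rz": 10},
  {"dx": -0.126, "dy": -0.072, "dz": -0.008, "rx": 0, "ry": 0, "rz": 14},
  {"dx": -0.174, "dy": -0.101, "dz": -0.008, "rx": 0, "ry": 0, "rz": 19},
  {"dx": -0.222, "dy": -0.131, "dz": -0.008, "rx": 0, "ry": 0, "rz": 24},
  {"dx": -0.271, "dy": -0.16, "dz": -0.008, "rx": 0, "ry": 0, "rz": 28},
  {"dx": -0.316, "dy": -0.204, "dz": -0.002, "rx": 0, "ry": 0, "rz": 33},
  {"dx": -0.36, "dy": -0.248, "dz": 0.005, "rx": 0, "ry": 0, "rz": 37},
  {"dx": -0.405, "dy": -0.292, "dz": 0.012, "rx": 0, "ry": 0, "rz": 41},
  {"dx": -0.426, "dy": -0.349, "dz": 0.019, "rx": 0, "ry": 0, "rz": 46},
  {"dx": -0.446, "dy": -0.406, "dz": 0.025, "rx": 0, "ry": 0, "rz": 50},
  {"dx": -0.467, "dy": -0.463, "dz": 0.032, "rx": 0, "ry": 0, "rz": 54},
  {"dx": -0.472, "dy": -0.513, "dz": 0.045, "rx": 0, "ry": 0, "rz": 59},
  {"dx": -0.477, "dy": -0.563, "dz": 0.059, "rx": 0, "ry": 0, "rz": 64},
  {"dx": -0.482, "dy": -0.613, "dz": 0.072, "rx": 0, "ry": 0, "rz": 68.2},
  {"dx": -0.486, "dy": -0.66, "dz": 0.09, "rx": 0, "ry": 0, "rz": 68.2},
  {"dx": -0.49, "dy": -0.71, "dz": 0.11, "rx": 0, "ry": 0, "rz": 68.2},
  {"dx": -0.4956, "dy": -0.7505, "dz": 0.13, "rx": 0, "ry": 0, "rz": 68.2},
  {"dx": -0.4956, "dy": -0.7505, "dz": 0.13, "rx": 0, "ry": 0, "rz": 68.2},
])

```text
clock: 2.9
position: [0.4392, -0.289, 0.1805]
ee_rot: [-2.059, -2.371, 0.003]
wrist_force: [0.3, 0.1, 0.5]
finger_gap: 1.001
finger_force: 0.0
```

Run:
```python
from h import *
c=snap("wrist","w2");st=ctrl.state();print(st["clock"],st["position"].round(4),R.from_rotvec(st["ee_rot"]).as_matrix().round(3),c["position"])
h=cv2.cvtColor(c["pixels"],cv2.COLOR_RGB2HSV);m=cv2.inRange(h,(105,150,60),(130,255,255))
y,x=np.nonzero(m);p=np.c_[x,y].astype(float);mu=p.mean(0);print(len(p),mu,cv2.minAreaRect(p.astype(np.float32)))
for q in((.4408,-.2867,.068),(.4209,-.150,.06)):print(proj(c,q))
plan([(.4408,-.2867,.041,98.3,1)])
```

```text
2.95 [ 0.4401 -0.2872  0.1812] [[-0.142  0.99  -0.001]
 [ 0.99   0.142  0.   ]
 [ 0.001 -0.001 -1.   ]] [ 0.42919093 -0.21221686  0.36243776]
1666 [317.84033613 215.71548619] ((317.4999694824219, 215.99996948242188), (95.99998474121094, 16.999996185302734), 90.0)
[317.07799597 220.64844013]
[316.49692208  51.30273827]
[  0.3   0.9 140.2] [-0.07 -0.04 -0.13]
```

View pics/w2.png

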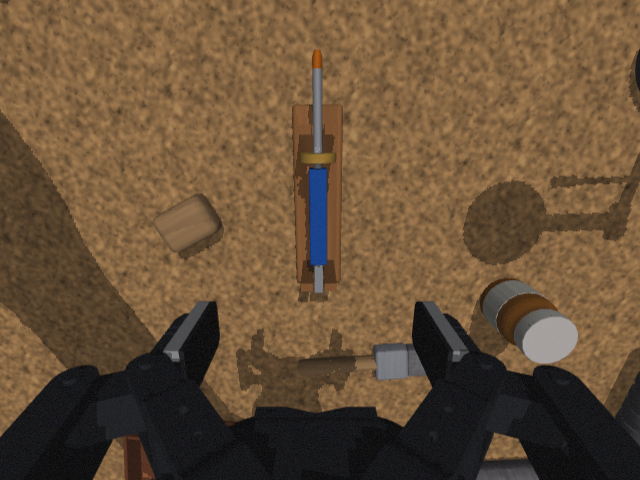

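The gauge lies at column 317, with its tip at (317,50), which is within about 1 px sideways of the prediction. I'll descend and grip.

Emit:
play_rows([
  {"dx": 0, "dy": 0.0005, "dz": 0.04, "rx": 0, "ry": 0, "rz": 0},
  {"dx": 0, "dy": 0.0005, "dz": 0.08, "rx": 0, "ry": 0, "rz": 0},
  {"dx": 0, "dy": 0.0005, "dz": 0.115, "rx": 0, "ry": 0, "rz": 0},
  {"dx": 0, "dy": 0.0005, "dz": 0.141, "rx": 0, "ry": 0, "rz": 0},
  {"dx": 0, "dy": 0.0005, "dz": 0.141, "rx": 0, "ry": 0, "rz": 0},
  {"dx": 0, "dy": 0.0005, "dz": 0.141, "rx": 0, "ry": 0, "rz": 0},
])

```text
clock: 3.7
position: [0.442, -0.2862, 0.0421]
ee_rot: [2.053, 2.376, 0.0]
wrist_force: [0.4, 0.4, 0.1]
finger_gap: 1.0
finger_force: 0.0
```

Emit:
play_rows([
  {"dx": 0, "dy": 0, "dz": 0, "rx": 0, "ry": 0, "rz": 0},
  {"dx": 0, "dy": 0, "dz": 0, "rx": 0, "ry": 0, "rz": 0},
  {"dx": 0, "dy": 0, "dz": 0, "rx": 0, "ry": 0, "rz": 0},
  {"dx": 0, "dy": 0, "dz": 0, "rx": 0, "ry": 0, "rz": 0},
  {"dx": 0, "dy": 0, "dz": 0, "rx": 0, "ry": 0, "rz": 0},
  {"dx": 0, "dy": 0, "dz": 0, "rx": 0, "ry": 0, "rz": 0},
  {"dx": 0, "dy": 0, "dz": 0, "rx": 0, "ry": 0, "rz": 0},
  {"dx": 0, "dy": 0, "dz": 0, "rx": 0, "ry": 0, "rz": 0},
], jaw=0, squeeze=80)

```text
clock: 4.7
position: [0.4414, -0.2864, 0.0409]
ee_rot: [2.055, 2.376, -0.0]
wrist_force: [0.4, -0.5, -0.7]
finger_gap: 0.001
finger_force: 0.0
```

The fingers shut completely with no force on the pads, so I need to look.

Run:
```python
from h import *
c=snap("wrist");s=snap("side")
w=c["pixels"][0:480,100:540]
d=cv2.resize(s["pixels"][270:430,220:340],None,fx=3,fy=3,interpolation=2)
im=np.zeros((480,800,3),np.uint8);im[:,:440]=w;im[:480,440:800]=d
cv2.imwrite("pics/g1.png",im[:,:,::-1]);print(ctrl.state()["finger_gap"],ctrl.state()["finger_force"])
```

```text
-0.0024682455810701334 0.0
```

View pics/g1.png

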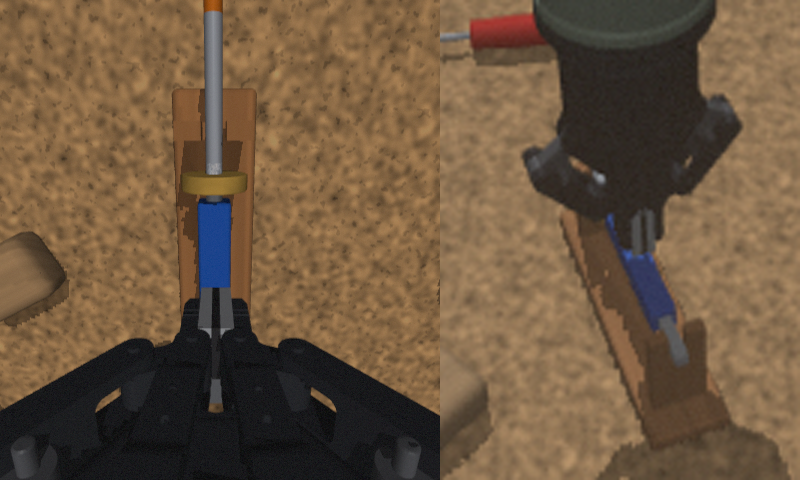

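The closed fingertips sit on top of the blue handle: wrist crop (216,290), side about (288,352). I'll compare that with where the reported TCP should appear.

Run:
```python
from h import *
S=dict(np.load("side0.npz"));st=ctrl.state();p=st["position"];c=snap("wrist");print(p,c["position"])
for z in(.0,.041,.06,.07,.08):
    q=[p[0],p[1],z];print(z,proj(S,q).round(1),proj(c,q).round(1))
print(cross(S,(288.3,351.7),c,(316,290)))
print("handle in wrist ends: front top edge",proj(c,(.4408-.0065,-.2867+.0445,.068)),"pred; seen ~ (315,203)")
st=ctrl.state();print({k:np.round(v,3) for k,v in st.items()})
```

```text
[ 0.44134506 -0.28638305  0.04092718] [ 0.43055275 -0.20972611  0.22284373]
0.0 [287.3 378.3] [314.6 248.6]
0.041 [286.5 364.6] [314.6 271.5]
0.06 [286.1 358. ] [314.5 285.5]
0.07 [285.9 354.4] [314.5 294.1]
0.08 [285.7 350.8] [314.5 303.7]
[ 0.44408442 -0.2831585   0.07218641]
handle in wrist ends: front top edge [313.06013929 206.12785555] pred; seen ~ (315,203)
{'clock': np.float64(4.85), 'joints': array([ 0.426,  0.878,  0.168,  1.82 , -0.29 ,  0.467,  0.938]), 'joint_vel': array([ 0.001, -0.002, -0.   , -0.002,  0.   ,  0.001,  0.   ]), 'joint_torque': array([ 3.0000e-03, -8.8492e+01,  5.6740e+00, -1.2519e+01,  1.0000e-02,
        1.0000e-03, -0.0000e+00]), 'position': array([ 0.441, -0.286,  0.041]), 'ee_rot': array([ 2.055,  2.376, -0.   ]), 'wrist_force': array([-0.578,  0.469,  0.317]), 'wrist_torque': array([-0.053,  0.031, -0.036]), 'finger_force': np.float64(0.0), 'finger_gap': np.float64(0.0)}
```

The cameras put the shut fingertips at z ≈ 0.072, while the reported TCP is at 0.041. So the real fingertips sit about 31 mm behind the stated TCP. The wrist camera still predicts the handle correctly, so the arm pose itself is fine. I'll reopen, go about 31 mm lower while watching the force, and close again.

Emit:
play_rows([
  {"dx": 0, "dy": 0, "dz": 0, "rx": 0, "ry": 0, "rz": 0},
  {"dx": 0, "dy": 0, "dz": 0, "rx": 0, "ry": 0, "rz": 0},
  {"dx": 0, "dy": 0, "dz": 0, "rx": 0, "ry": 0, "rz": 0},
  {"dx": 0, "dy": 0, "dz": 0, "rx": 0, "ry": 0, "rz": 0},
  {"dx": 0, "dy": 0, "dz": 0, "rx": 0, "ry": 0, "rz": 0},
  {"dx": 0, "dy": 0, "dz": 0.01, "rx": 0, "ry": 0, "rz": 0},
  {"dx": 0, "dy": 0, "dz": 0.02, "rx": 0, "ry": 0, "rz": 0},
  {"dx": 0, "dy": 0, "dz": 0.03, "rx": 0, "ry": 0, "rz": 0},
  {"dx": 0, "dy": 0, "dz": 0.03, "rx": 0, "ry": 0, "rz": 0},
], jaw=1)

```text
clock: 5.98
position: [0.4409, -0.2862, 0.01]
ee_rot: [-2.054, -2.375, 0.0]
wrist_force: [0.3, -0.5, 0.2]
finger_gap: 0.994
finger_force: 0.0
```

Emit:
play_rows([
  {"dx": 0, "dy": 0, "dz": 0, "rx": 0, "ry": 0, "rz": 0},
  {"dx": 0, "dy": 0, "dz": 0, "rx": 0, "ry": 0, "rz": 0},
  {"dx": 0, "dy": 0, "dz": 0, "rx": 0, "ry": 0, "rz": 0},
  {"dx": 0, "dy": 0, "dz": 0, "rx": 0, "ry": 0, "rz": 0},
  {"dx": 0, "dy": 0, "dz": 0, "rx": 0, "ry": 0, "rz": 0},
  {"dx": 0, "dy": 0, "dz": 0, "rx": 0, "ry": 0, "rz": 0},
  {"dx": 0, "dy": 0, "dz": 0, "rx": 0, "ry": 0, "rz": 0},
  {"dx": 0, "dy": 0, "dz": 0, "rx": 0, "ry": 0, "rz": 0},
], jaw=0, squeeze=80)

```text
clock: 6.98
position: [0.4415, -0.2864, 0.0113]
ee_rot: [2.055, 2.376, 0.0]
wrist_force: [-0.2, 0.5, 6.4]
finger_gap: 0.167
finger_force: 78.0
```

The handle is gripped: the gap matches 16 mm and the pad force is 78 N. Next I lift and plan the travel to the tube.

Emit:
play_rows([
  {"dx": 0, "dy": 0, "dz": -0.02, "rx": 0, "ry": 0, "rz": 0},
  {"dx": 0, "dy": 0, "dz": -0.05, "rx": 0, "ry": 0, "rz": 0},
  {"dx": 0, "dy": 0, "dz": -0.085, "rx": 0, "ry": 0, "rz": 0},
  {"dx": 0, "dy": 0, "dz": -0.12, "rx": 0, "ry": 0, "rz": 0},
  {"dx": 0, "dy": 0, "dz": -0.12, "rx": 0, "ry": 0, "rz": 0},
])

```text
clock: 7.6
position: [0.4421, -0.2869, 0.1329]
ee_rot: [2.053, 2.374, 0.001]
wrist_force: [-0.4, 0.1, -2.1]
finger_gap: 0.16
finger_force: 78.5
```

Run:
```python
from h import *
plan([(.4905,.034,.09,83.8,8)])
st=ctrl.state();print(st["position"],st["wrist_force"],st["finger_force"])
```

```text
[38.8 11.8  5.3] [0.15 0.13 1.81]
[77.7 23.5 10.6] [0.15 0.12 3.62]
[116.5  35.3  15.9] [0.16 0.12 5.44]
[155.3  47.   21.2] [0.16 0.12 7.25]
[194.1  58.8  26.5] [0.16 0.12 9.06]
[233.   70.5  31.8] [ 0.16  0.11 10.87]
[271.8  82.3  37.1] [ 0.16  0.11 12.68]
[310.6  94.   42.4] [ 0.17  0.11 14.49]
[ 0.44213715 -0.28687111  0.13285358] [-0.43225829  0.08113146 -2.07456843] 78.50474953651428
```

Emit:
play_rows([
  {"dx": 0.02, "dy": 0.006, "dz": 0, "rx": 0, "ry": 0, "rz": 1},
  {"dx": 0.06, "dy": 0.018, "dz": 0, "rx": 0, "ry": 0, "rz": 3},
  {"dx": 0.1, "dy": 0.03, "dz": 0, "rx": 0, "ry": 0, "rz": 5},
  {"dx": 0.145, "dy": 0.044, "dz": 0, "rx": 0, "ry": 0, "rz": 7},
  {"dx": 0.19, "dy": 0.058, "dz": 0.005, "rx": 0, "ry": 0, "rz": 9},
  {"dx": 0.235, "dy": 0.071, "dz": 0.015, "rx": 0, "ry": 0, "rz": 11},
  {"dx": 0.275, "dy": 0.083, "dz": 0.03, "rx": 0, "ry": 0, "rz": 13},
  {"dx": 0.3, "dy": 0.092, "dz": 0.042, "rx": 0, "ry": 0, "rz": 14.5},
  {"dx": 0.3106, "dy": 0.094, "dz": 0.043, "rx": 0, "ry": 0, "rz": 14.5},
  {"dx": 0.3106, "dy": 0.094, "dz": 0.043, "rx": 0, "ry": 0, "rz": 14.5},
  {"dx": 0.3106, "dy": 0.094, "dz": 0.043, "rx": 0, "ry": 0, "rz": 14.5},
])

```text
clock: 8.98
position: [0.4896, 0.0332, 0.0883]
ee_rot: [2.339, 2.096, -0.0]
wrist_force: [0.9, -0.5, -2.1]
finger_gap: 0.165
finger_force: 78.5
```

Run:
```python
from h import *
cs={n:snap(n) for n in("wrist","side","top")}
for n,c in cs.items(): np.savez(n+"1.npz",**{k:np.asarray(v) for k,v in c.items()})
st=ctrl.state();print(st["clock"],st["position"],R.from_rotvec(st["ee_rot"]).as_matrix().round(4)[:,0])
C={}
for n,box in(("side",(230,170,320,300)),("top",(150,225,330,280)),("wrist",(200,0,440,300))):
    c=cs[n];h=cv2.cvtColor(c["pixels"],cv2.COLOR_RGB2HSV);x0,y0,x1,y1=box
    m=cv2.inRange(h,(4,190,130),(13,255,255))[y0:y1,x0:x1];k,l,s,ce=cv2.connectedComponentsWithStats(m)
    print(n,[(s[i].tolist(),(ce[i]+(x0,y0)).round(1).tolist()) for i in range(1,k) if s[i,4]>5])
a=cv2.resize(cs["top"]["pixels"][225:275,120:260],None,fx=4,fy=4,interpolation=2) #560x200
b=cv2.resize(cs["side"]["pixels"][160:300,230:320],None,fx=2.5,fy=2.5,interpolation=2) #225x350
w=cs["wrist"]["pixels"][0:400,100:660] #540x400
im=np.zeros((600,800,3),np.uint8);im[:200,:560]=a;im[:350,570:795]=b;im[200:600,:w.shape[1]]=w
cv2.imwrite("pics/pre.png",im[:,:,::-1])
```

```text
9.125 [0.48967726 0.03369515 0.08819765] [ 1.093e-01  9.940e-01 -2.000e-04]
side []
top []
wrist []
```

View pics/pre.png

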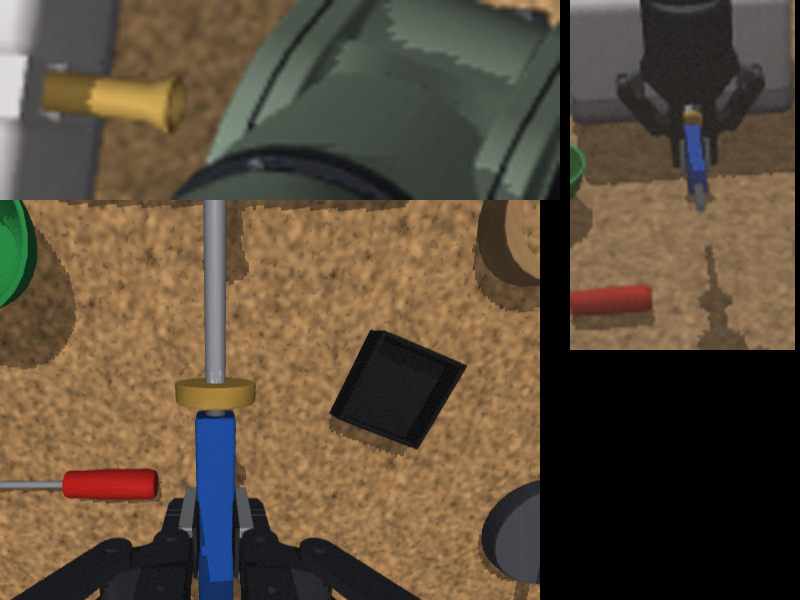

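The wrist view shows the gauge held straight: collar centre at about (315,193) and the rod leaving the frame at column 315. The tip is hidden in the other two views. I'll check the held gauge and the tube direction numerically.

Run:
```python
from h import *
L=lambda n:dict(np.load(n+".npz"));T=L("top0");W=L("wrist1")
h=cv2.cvtColor(T["pixels"],cv2.COLOR_RGB2HSV)
m=cv2.inRange(h,(20,175,80),(30,255,255))
C=[]
for x in range(133,168):
    y=np.nonzero(m[238:262,x])[0]+238
    if len(y)>3: C.append((x,(y.min()+y.max())/2,y.max()-y.min()+1))
C=np.array(C);print(C[:, :].tolist()[::4])
f=np.polyfit(C[:-8,0],C[:-8,1],1);A=onz(T,(134,np.polyval(f,134)),.11);B=onz(T,(160,np.polyval(f,160)),.11)
print("tube yaw",np.degrees(np.arctan2(*(A-B)[1::-1])),"mouth at x=163.7 ->",onz(T,(163.7,np.polyval(f,163.7)),.11))
# held gauge in wrist
st=ctrl.state();p=st["position"];Rm=R.from_rotvec(st["ee_rot"]).as_matrix();g=Rm[:,0]
hw=cv2.cvtColor(W["pixels"],cv2.COLOR_RGB2HSV)
b=cv2.inRange(hw,(18,120,60),(32,255,255))[160:220,260:370];k,l,s,ce=cv2.connectedComponentsWithStats(b);i=1+np.argmax(s[1:,4]);print("collar box",s[i]+np.array([260,160,0,0,0]),ce[i]+(260,160))
for r in(5,60,120,160):
    row=W["pixels"][r,280:350].astype(int);sat=row.max(1)-row.min(1);x=np.nonzero(sat<25)[0]+280;print("rod row",r,x.min(),x.max(),len(x))
a=p+[0,0,.0487]
for off in(.05,.058):
    cc=a+g*off;print("pred collar",off,[proj(W,cc+Rm[:,1]*q).round(1).tolist() for q in(-.016,.016)],proj(W,cc+[0,0,.016]).round(1))
for t in(.06,.08,.1,.12):print("rod",t,[proj(W,a+g*t+Rm[:,1]*q).round(1).tolist() for q in(-.004,.004)])
```

```text
Traceback (most recent call last):
IndexError: too many indices for array: array is 1-dimensional, but 2 were indexed
```

Run:
```python
from h import *
L=lambda n:dict(np.load(n+".npz"));T=L("top0");W=L("wrist1")
h=cv2.cvtColor(T["pixels"],cv2.COLOR_RGB2HSV)
print(h[250,128:176:4].tolist(),h[258,150])
px=T["pixels"].astype(int);m=((px[...,0]-px[...,2])>0.62*px[...,0])&(px[...,0]>60)
C=[]
for x in range(133,168):
    y=np.nonzero(m[238:262,x])[0]+238
    if len(y)>3: C.append((x,(y.min()+y.max())/2,y.max()-y.min()+1))
C=np.array(C)
if len(C)>10:
    print(C.tolist()[::4])
    f=np.polyfit(C[:-8,0],C[:-8,1],1);A=onz(T,(134,np.polyval(f,134)),.11);B=onz(T,(160,np.polyval(f,160)),.11)
    print("tube yaw",np.degrees(np.arctan2(*(A-B)[1::-1])),"mouth at x=163.7 ->",onz(T,(163.7,np.polyval(f,163.7)),.11))
st=ctrl.state();p=st["position"];Rm=R.from_rotvec(st["ee_rot"]).as_matrix();g=Rm[:,0]
hw=cv2.cvtColor(W["pixels"],cv2.COLOR_RGB2HSV)
b=cv2.inRange(hw,(18,150,60),(32,255,255))[160:220,260:370];k,l,s,ce=cv2.connectedComponentsWithStats(b)
if k>1:i=1+np.argmax(s[1:,4]);print("collar box",s[i]+np.array([260,160,0,0,0]),ce[i]+(260,160))
for r in(5,60,120,160):
    row=W["pixels"][r,280:350].astype(int);x=np.nonzero(row.max(1)-row.min(1)<25)[0]+280
    if len(x):print("rod row",r,x.min(),x.max(),len(x))
a=p+[0,0,.0487]
for off in(.05,.058):
    cc=a+g*off;print("pred collar",off,[proj(W,cc+Rm[:,1]*q).round(1).tolist() for q in(-.016,.016)],proj(W,cc+[0,0,.016]).round(1))
for t in(.06,.08,.1,.12):print("rod",t,[proj(W,a+g*t+Rm[:,1]*q).round(1).tolist() for q in(-.004,.004)])
```

```text
[[0, 4, 65], [20, 153, 95], [20, 154, 98], [20, 156, 100], [20, 152, 178], [20, 150, 185], [20, 151, 184], [20, 152, 178], [20, 153, 170], [20, 154, 109], [16, 118, 93], [16, 117, 94]] [ 16 118  95]
collar box [ 276  178   79   31 2089] [314.79942556 193.67783629]
rod row 5 303 325 23
rod row 60 304 325 22
rod row 120 305 325 21
rod row 160 305 325 21
pred collar 0.05 [[274.4, 203.8], [353.8, 203.7]] [314.  212.7]
pred collar 0.058 [[273.7, 183.9], [354.4, 183.8]] [314.  190.4]
rod 0.06 [[303.9, 178.8], [324.2, 178.7]]
rod 0.08 [[303.3, 125.2], [324.6, 125.2]]
rod 0.1 [[302.7, 66.2], [325.0, 66.1]]
rod 0.12 [[301.9, 0.8], [325.5, 0.8]]
```

Run:
```python
from h import *
T=dict(np.load("top0.npz"))
h=cv2.cvtColor(T["pixels"],cv2.COLOR_RGB2HSV);m=cv2.inRange(h,(18,138,60),(23,255,255))
C=[]
for x in range(131,169):
    y=np.nonzero(m[236:264,x])[0]+236
    if len(y)>3: C.append((x,(y.min()+y.max())/2,y.max()-y.min()+1))
C=np.array(C);print(C.tolist())
q=C[C[:,0]<152];f=np.polyfit(q[:,0],q[:,1],1);A=onz(T,(134,np.polyval(f,134)),.11);B=onz(T,(160,np.polyval(f,160)),.11)
print("tube yaw",np.degrees(np.arctan2(*(A-B)[1::-1])),"mouth",onz(T,(163.7,np.polyval(f,163.7)),.11),"rms",np.std(q[:,1]-np.polyval(f,q[:,0])))
```

```text
[[131.0, 249.0, 5.0], [132.0, 247.0, 9.0], [133.0, 247.0, 9.0], [134.0, 248.0, 9.0], [135.0, 248.0, 9.0], [136.0, 248.0, 9.0], [137.0, 248.0, 9.0], [138.0, 248.0, 9.0], [139.0, 248.0, 9.0], [140.0, 248.0, 9.0], [141.0, 248.0, 9.0], [142.0, 248.5, 10.0], [143.0, 248.5, 10.0], [144.0, 248.5, 10.0], [145.0, 248.5, 10.0], [146.0, 248.5, 10.0], [147.0, 249.0, 11.0], [148.0, 249.0, 11.0], [149.0, 249.5, 10.0], [150.0, 249.5, 10.0], [151.0, 249.5, 10.0], [152.0, 249.5, 10.0], [153.0, 249.5, 10.0], [154.0, 250.0, 11.0], [155.0, 250.0, 11.0], [156.0, 250.0, 11.0], [157.0, 250.0, 11.0], [158.0, 250.5, 12.0], [159.0, 250.5, 12.0], [160.0, 251.0, 13.0], [161.0, 251.0, 13.0], [162.0, 251.0, 15.0], [163.0, 250.5, 14.0], [164.0, 249.5, 12.0], [165.0, 249.0, 9.0]]
tube yaw 84.43730127571635 mouth [0.51120774 0.23107839 0.11      ] rms 0.43354497471900283
```

The held gauge matches the prediction to about 1 mm, and the tube yaw is about 84°. Now I move to 20 mm short of the mouth at axis height.

Emit:
play_rows([
  {"dx": 0.01, "dy": 0, "dz": 0.012, "rx": 0, "ry": 0, "rz": 0},
  {"dx": 0.025, "dy": 0, "dz": 0.022, "rx": 0, "ry": 0, "rz": 0},
  {"dx": 0.038, "dy": 0, "dz": 0.026, "rx": 0, "ry": 0, "rz": 0},
  {"dx": 0.038, "dy": 0, "dz": 0.026, "rx": 0, "ry": 0, "rz": 0},
  {"dx": 0.038, "dy": 0, "dz": 0.026, "rx": 0, "ry": 0, "rz": 0},
])

```text
clock: 9.75
position: [0.4938, 0.072, 0.0621]
ee_rot: [2.338, 2.097, -0.0]
wrist_force: [0.9, 0.2, -1.5]
finger_gap: 0.167
finger_force: 78.5
```

Run:
```python
from h import *
c=snap("wrist");s=snap("side");t=snap("top")
u=np.array([np.cos(np.radians(83.9)),np.sin(np.radians(83.9)),0]);m=np.array([.5111,.2309,.0613])
st=ctrl.state();p=st["position"];Rm=R.from_rotvec(st["ee_rot"]);print(st["clock"],p,Rm.as_matrix()[:,0])
for d in(.16,.11,.058):print(d,(Rm.inv().apply(m-u*d-p)*1000).round(1))
im=np.zeros((480,800,3),np.uint8);im[:200,:560]=cv2.resize(t["pixels"][225:275,120:260],None,fx=4,fy=4);im[:480,560:800]=cv2.resize(s["pixels"][160:280,245:305],None,fx=4,fy=4);im[200:480,:540]=c["pixels"][0:280,100:640]
cv2.imwrite("pics/pre2.png",im[:,:,::-1])
```

```text
9.9 [0.49383354 0.07188189 0.06215901] [ 1.08784039e-01  9.94065394e-01 -1.57878694e-04]
0.16 [-0.   0.3  0.9]
0.11 [50.   0.1  0.9]
0.058 [102.    0.    0.8]
```

View pics/pre2.png

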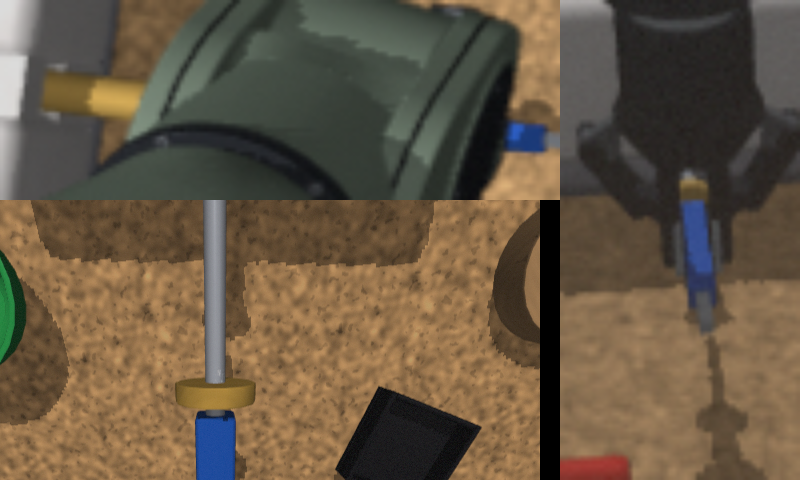

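The gauge is still straight, with the rod at wrist column 315. The tube mouth is hidden behind the arm. I'll insert gently, watching the force.

Emit:
play_rows([
  {"dx": 0.01, "dy": 0, "dz": 0.001, "rx": 0, "ry": 0, "rz": 0},
  {"dx": 0.02, "dy": 0, "dz": 0.001, "rx": 0, "ry": 0, "rz": 0},
  {"dx": 0.03, "dy": 0, "dz": 0.001, "rx": 0, "ry": 0, "rz": 0},
  {"dx": 0.04, "dy": 0, "dz": 0.001, "rx": 0, "ry": 0, "rz": 0},
  {"dx": 0.05, "dy": 0, "dz": 0.001, "rx": 0, "ry": 0, "rz": 0},
  {"dx": 0.05, "dy": 0, "dz": 0.001, "rx": 0, "ry": 0, "rz": 0},
])

```text
clock: 10.65
position: [0.4991, 0.1228, 0.0608]
ee_rot: [-2.337, -2.099, 0.0]
wrist_force: [0.8, -0.9, -1.4]
finger_gap: 0.163
finger_force: 78.5
```

Emit:
play_rows([
  {"dx": 0.012, "dy": 0, "dz": 0, "rx": 0, "ry": 0, "rz": 0},
  {"dx": 0.024, "dy": 0, "dz": 0, "rx": 0, "ry": 0, "rz": 0},
  {"dx": 0.034, "dy": 0, "dz": 0, "rx": 0, "ry": 0, "rz": 0},
  {"dx": 0.042, "dy": 0, "dz": 0, "rx": 0, "ry": 0, "rz": 0},
  {"dx": 0.042, "dy": 0, "dz": 0, "rx": 0, "ry": 0, "rz": 0},
])

```text
clock: 11.28
position: [0.5036, 0.1643, 0.0608]
ee_rot: [2.338, 2.099, -0.0]
wrist_force: [-0.2, 0.1, -1.7]
finger_gap: 0.166
finger_force: 78.5
```

Run:
```python
from h import *
c=snap("wrist")
u=np.array([np.cos(np.radians(83.9)),np.sin(np.radians(83.9)),0]);m=np.array([.5111,.2309,.0613])
st=ctrl.state();p=st["position"];Rm=R.from_rotvec(st["ee_rot"]);print(st["clock"],p,st["wrist_force"])
print((Rm.inv().apply(m-u*.058-p)*1000).round(1))
cv2.imwrite("pics/in1.png",cv2.resize(c["pixels"][60:260,220:420],None,fx=3,fy=3)[:,:,::-1])
```

```text
11.325 [0.50361419 0.16371148 0.06085224] [ 0.46864603  0.14791837 -1.1649433 ]
[ 9.6  0.3 -0.5]
```

View pics/in1.png

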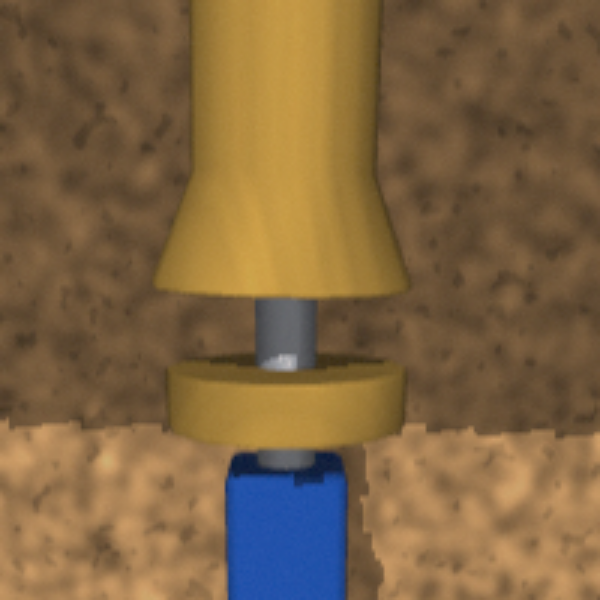

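The tube mouth is centred at crop column 283 and the rod at 286, square to each other with roughly 8 mm to go. I'll advance slowly until contact.

Emit:
play_rows([
  {"dx": 0.002, "dy": 0, "dz": 0, "rx": 0, "ry": 0, "rz": 0},
  {"dx": 0.004, "dy": 0, "dz": 0, "rx": 0, "ry": 0, "rz": 0},
  {"dx": 0.006, "dy": 0, "dz": 0, "rx": 0, "ry": 0, "rz": 0},
  {"dx": 0.007, "dy": 0, "dz": 0, "rx": 0, "ry": 0, "rz": 0},
  {"dx": 0.007, "dy": 0, "dz": 0, "rx": 0, "ry": 0, "rz": 0},
])

```text
clock: 11.95
position: [0.5044, 0.1708, 0.0609]
ee_rot: [2.338, 2.098, -0.0]
wrist_force: [-0.0, 0.1, -0.7]
finger_gap: 0.165
finger_force: 78.5
```

Emit:
play_rows([
  {"dx": 0.001, "dy": 0, "dz": 0, "rx": 0, "ry": 0, "rz": 0},
  {"dx": 0.001, "dy": 0, "dz": 0, "rx": 0, "ry": 0, "rz": 0},
  {"dx": 0.0015, "dy": 0, "dz": 0, "rx": 0, "ry": 0, "rz": 0},
  {"dx": 0.0015, "dy": 0, "dz": 0, "rx": 0, "ry": 0, "rz": 0},
])

```text
clock: 12.45
position: [0.5046, 0.1722, 0.0609]
ee_rot: [2.338, 2.098, -0.0]
wrist_force: [0.5, -0.5, -0.5]
finger_gap: 0.166
finger_force: 78.5
```

Emit:
play_rows([
  {"dx": 0.0005, "dy": 0, "dz": 0, "rx": 0, "ry": 0, "rz": 0},
  {"dx": 0.001, "dy": 0, "dz": 0, "rx": 0, "ry": 0, "rz": 0},
  {"dx": 0.0015, "dy": 0, "dz": 0, "rx": 0, "ry": 0, "rz": 0},
  {"dx": 0.0015, "dy": 0, "dz": 0, "rx": 0, "ry": 0, "rz": 0},
])

```text
clock: 12.95
position: [0.5046, 0.1726, 0.0609]
ee_rot: [2.339, 2.096, -0.002]
wrist_force: [-1.2, -7.6, 0.6]
finger_gap: 0.165
finger_force: 78.6
```

Emit:
play_rows([
  {"dx": 0.0005, "dy": 0, "dz": 0, "rx": 0, "ry": 0, "rz": 0},
  {"dx": 0.001, "dy": 0, "dz": 0, "rx": 0, "ry": 0, "rz": 0},
  {"dx": 0.001, "dy": 0, "dz": 0, "rx": 0, "ry": 0, "rz": 0},
])

```text
clock: 13.32
position: [0.5046, 0.1727, 0.0608]
ee_rot: [2.339, 2.095, -0.004]
wrist_force: [-2.8, -12.2, 0.8]
finger_gap: 0.168
finger_force: 78.7
```

The collar has stopped against the rim with 12 N of push, at the expected 58 mm. Now I draw it straight out.

Emit:
play_rows([
  {"dx": -0.005, "dy": 0, "dz": 0, "rx": 0, "ry": 0, "rz": 0},
  {"dx": -0.017, "dy": 0, "dz": 0, "rx": 0, "ry": 0, "rz": 0},
  {"dx": -0.032, "dy": 0, "dz": 0, "rx": 0, "ry": 0, "rz": 0},
  {"dx": -0.047, "dy": 0, "dz": 0, "rx": 0, "ry": 0, "rz": 0},
  {"dx": -0.062, "dy": 0, "dz": 0, "rx": 0, "ry": 0, "rz": 0},
  {"dx": -0.077, "dy": 0, "dz": 0, "rx": 0, "ry": 0, "rz": 0},
  {"dx": -0.092, "dy": 0, "dz": 0, "rx": 0, "ry": 0, "rz": 0},
  {"dx": -0.107, "dy": 0, "dz": 0, "rx": 0, "ry": 0, "rz": 0},
  {"dx": -0.122, "dy": 0, "dz": 0, "rx": 0, "ry": 0, "rz": 0},
  {"dx": -0.135, "dy": 0, "dz": 0, "rx": 0, "ry": 0, "rz": 0},
  {"dx": -0.135, "dy": 0, "dz": 0, "rx": 0, "ry": 0, "rz": 0},
])

```text
clock: 14.7
position: [0.4902, 0.0395, 0.061]
ee_rot: [2.34, 2.096, -0.0]
wrist_force: [0.4, 0.3, -1.0]
finger_gap: 0.168
finger_force: 78.5
```

The rod is fully out: the tip is about 55 mm clear of the mouth. Next I plan the route to the magnifier, coming in from its -y side.

Run:
```python
from h import *
plan([(.475,-.12,.1213,83,4),(.47,-.30,.1213,81,4),(.51,-.35,.1213,79,2),(.59,-.36,.1213,78,2)])
```

```text
[-40.1   0.6 -15.1] [0.   0.01 0.18]
[-80.1   1.2 -30.1] [0.   0.01 0.35]
[-120.2    1.8  -45.2] [0.   0.01 0.53]
[-160.2    2.4  -60.3] [0.   0.01 0.71]
[-205.1    6.   -60.3] [0.   0.01 1.21]
[-250.     9.7  -60.3] [0.   0.01 1.71]
[-294.8   13.4  -60.3] [0.   0.01 2.21]
[-339.7   17.1  -60.3] [0.   0.01 2.71]
[-362.3   39.7  -60.2] [0.   0.01 3.71]
[-385.    62.4  -60.2] [0.   0.01 4.71]
[-385.6  102.7  -60.2] [0.   0.01 5.21]
[-386.2  143.   -60.2] [0.   0.01 5.71]
```

Emit:
play_rows([
  {"dx": -0.015, "dy": 0, "dz": -0.008, "rx": 0, "ry": 0, "rz": 0},
  {"dx": -0.045, "dy": 0.001, "dz": -0.02, "rx": 0, "ry": 0, "rz": 0},
  {"dx": -0.08, "dy": 0.001, "dz": -0.033, "rx": 0, "ry": 0, "rz": 0.4},
  {"dx": -0.12, "dy": 0.002, "dz": -0.046, "rx": 0, "ry": 0, "rz": 0.5},
  {"dx": -0.16, "dy": 0.002, "dz": -0.06, "rx": 0, "ry": 0, "rz": 0.7},
  {"dx": -0.205, "dy": 0.006, "dz": -0.06, "rx": 0, "ry": 0, "rz": 1.2},
  {"dx": -0.25, "dy": 0.01, "dz": -0.06, "rx": 0, "ry": 0, "rz": 1.7},
  {"dx": -0.295, "dy": 0.013, "dz": -0.06, "rx": 0, "ry": 0, "rz": 2.2},
  {"dx": -0.34, "dy": 0.017, "dz": -0.06, "rx": 0, "ry": 0, "rz": 2.7},
  {"dx": -0.365, "dy": 0.04, "dz": -0.06, "rx": 0, "ry": 0, "rz": 3.7},
  {"dx": -0.385, "dy": 0.065, "dz": -0.06, "rx": 0, "ry": 0, "rz": 4.7},
  {"dx": -0.386, "dy": 0.1, "dz": -0.06, "rx": 0, "ry": 0, "rz": 5.2},
  {"dx": -0.386, "dy": 0.13, "dz": -0.06, "rx": 0, "ry": 0, "rz": 5.7},
  {"dx": -0.386, "dy": 0.143, "dz": -0.06, "rx": 0, "ry": 0, "rz": 5.7},
  {"dx": -0.386, "dy": 0.143, "dz": -0.06, "rx": 0, "ry": 0, "rz": 5.7},
  {"dx": -0.386, "dy": 0.143, "dz": -0.06, "rx": 0, "ry": 0, "rz": 5.7},
])

```text
clock: 16.7
position: [0.5898, -0.3591, 0.1213]
ee_rot: [2.44, 1.978, -0.001]
wrist_force: [-0.8, 0.1, -1.3]
finger_gap: 0.164
finger_force: 78.5
```

Run:
```python
from h import *
s=snap("side");np.savez("side2.npz",**{k:np.asarray(v) for k,v in s.items()})
st=ctrl.state();p=st["position"];Rm=R.from_rotvec(st["ee_rot"]);g=Rm.as_matrix()[:,0];print(st["clock"],p,g,st["wrist_force"])
L=np.array([.6489,-.1158,.17]);print("tip to go",(Rm.inv().apply(L-(p+[0,0,.0487]+g*.1385))*1000).round(1))
tip=p+[0,0,.0487]+g*.1385;print("pred tip px",proj(s,tip))
h=cv2.cvtColor(s["pixels"],cv2.COLOR_RGB2HSV);m=cv2.inRange(h,(5,150,110),(16,255,255))[220:330,330:440];k,l,q,ce=cv2.connectedComponentsWithStats(m)
print([(q[i].tolist(),(ce[i]+(330,220)).round(1).tolist()) for i in range(1,k) if q[i,4]>4])
```

```text
16.75 [ 0.58986745 -0.35905711  0.12134771] [ 2.06947690e-01  9.78351943e-01 -3.58060041e-04] [-0.21069416 -0.17275977 -1.25449171]
tip to go [111.7   7.4  -0. ]
pred tip px [370.90595863 275.83127092]
[]
```

Emit:
play_rows([
  {"dx": 0.015, "dy": 0.004, "dz": 0, "rx": 0, "ry": 0, "rz": 0},
  {"dx": 0.035, "dy": 0.007, "dz": 0, "rx": 0, "ry": 0, "rz": 0},
  {"dx": 0.055, "dy": 0.0075, "dz": 0, "rx": 0, "ry": 0, "rz": 0},
  {"dx": 0.075, "dy": 0.0075, "dz": 0, "rx": 0, "ry": 0, "rz": 0},
  {"dx": 0.092, "dy": 0.0075, "dz": 0, "rx": 0, "ry": 0, "rz": 0},
  {"dx": 0.105, "dy": 0.0075, "dz": 0, "rx": 0, "ry": 0, "rz": 0},
  {"dx": 0.1115, "dy": 0.0075, "dz": 0, "rx": 0, "ry": 0, "rz": 0},
  {"dx": 0.1115, "dy": 0.0075, "dz": 0, "rx": 0, "ry": 0, "rz": 0},
  {"dx": 0.1115, "dy": 0.0075, "dz": 0, "rx": 0, "ry": 0, "rz": 0},
  {"dx": 0.1115, "dy": 0.0075, "dz": 0, "rx": 0, "ry": 0, "rz": 0},
])

```text
clock: 18.0
position: [0.6208, -0.2518, 0.1209]
ee_rot: [2.44, 1.978, -0.0]
wrist_force: [0.2, -0.9, -0.7]
finger_gap: 0.166
finger_force: 78.5
```

Run:
```python
from h import *
s=snap("side");t=snap("top");w=snap("wrist")
st=ctrl.state();p=st["position"];Rm=R.from_rotvec(st["ee_rot"]);g=Rm.as_matrix()[:,0];print(st["clock"],p,g,st["wrist_force"],st["joint_vel"].round(3))
L=np.array([.6489,-.1158,.17]);tip=p+[0,0,.0487]+g*.1385;print("tip to go",(Rm.inv().apply(L-tip)*1000).round(1))
for n,c in(("s",s),("t",t),("w",w)):
    print(n,"pred tip",proj(c,tip).round(1),"goal",proj(c,L).round(1))
    h=cv2.cvtColor(c["pixels"],cv2.COLOR_RGB2HSV);m=cv2.inRange(h,(5,150,90),(16,255,255))
    x,y=proj(c,tip).astype(int);x0,y0=max(x-30,0),max(y-30,0);m=m[y0:y+30,x0:x+30]
    if m.size:
        k,l,q,ce=cv2.connectedComponentsWithStats(m);print([((q[i][:4]+[x0,y0,0,0]).tolist(),int(q[i,4]),(ce[i]+(x0,y0)).round(1).tolist()) for i in range(1,k) if q[i,4]>4])
im=np.zeros((600,800,3),np.uint8)
im[:300,:400]=cv2.resize(s["pixels"][180:255,330:430],None,fx=4,fy=4)
im[:300,400:]=cv2.resize(t["pixels"][140:215,280:380],None,fx=4,fy=4)
im[300:,:400]=cv2.resize(w["pixels"],(400,300));im[300:,400:]=cv2.resize(s["pixels"][150:330,300:540],(400,300))
cv2.imwrite("pics/fin.png",im[:,:,::-1])
```

```text
18.15 [ 0.62089181 -0.2514352   0.12091234] [ 2.06679901e-01  9.78408598e-01 -1.86130280e-04] [-0.3650829   0.37883894 -1.8255485 ] [-0.003  0.     0.    -0.    -0.001  0.001  0.002]
tip to go [-0.  -0.6 -0.4]
s pred tip [368.2 240.1] goal [367.9 239.9]
[]
t pred tip [319.9 182.8] goal [319.9 183. ]
[]
w pred tip [313.4 -64.6] goal [311.5 -65.3]
[]
```

View pics/fin.png

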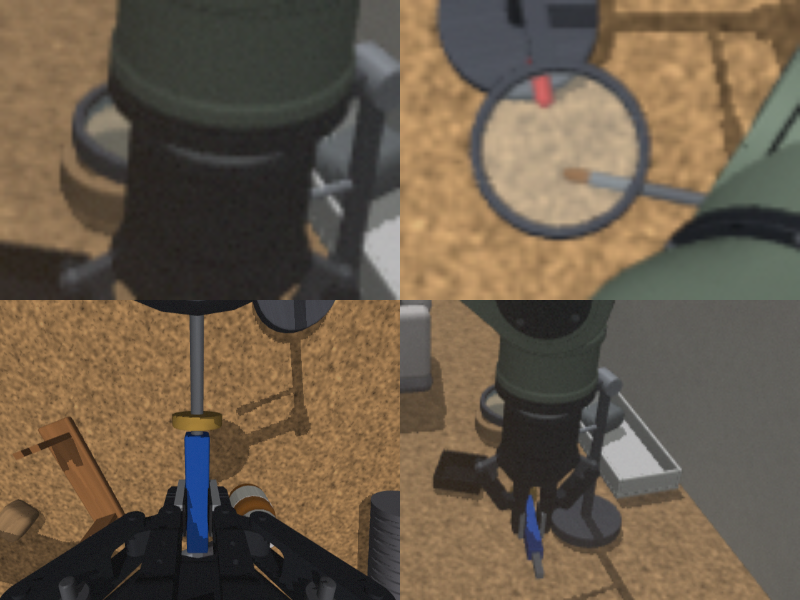

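In the top crop, the orange tip's end is at full-image pixel (320.8,183.3) and the reading point projects to (319.9,183.0), so it is within 2 mm. The rod is level, the arm is still and the wrist shows no contact force. I'm handing it in.

```bash
python3 -c "
from rig import ctrl
print(ctrl.finish_job())"
```

```text
the job is handed in; nothing more can be done
None
```

The job is handed in: the gauge was lifted, seated in the tube to its collar (12 N), drawn fully out, and is now held level under the lens within about 2 mm of the reading point; the first grasp closed on air because the real fingertips sit about 31 mm behind the stated TCP, and I corrected for that from the camera views.

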